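# Clamp the bench post with a U-bolt

### The job

Take the U-bolt out of its wooden storage block by its wooden grip, pass both legs down around the round steel post and through the two holes of the sliding plate beneath it, and press it upright and fully home so that its crossbar rests on the post, then let go. The plate has been left anywhere along its travel, so feel for the holes gently: never push the U-bolt against the stand with more than about 25 N, and leave the dye bottle, the tin and the mallet where they are.

Things in the scene. Friction and masses are not known exactly. Their poses are not given: they have to be found in the camera images.
- ubolt_grip (a point): Centre of the beech grip of the loose steel U-bolt (0.14-0.28 kg), standing legs down in the block. Grip 14 (own x, hold across this) x 30 (y) x 42 mm (z, up), on the middle of a 10 mm round crossbar along y whose underside is 31 mm below this point. Two straight 10 mm round legs at y = +-24 mm, ends 101 mm below this point (70 mm under the bar), chamfered 1 mm. A half turn about z changes nothing.
- block: Fixed wooden storage block, 70 (x) x 110 (y) x 55 mm high, origin at the centre of its underside. Two loose 14 mm holes, 43 mm deep, at y = +-24 mm hold the U-bolt's legs; U-bolt y lies along block y. Lift the U-bolt straight up 55 mm or more to free it.
- stand: Fixed stand, 260 (x) x 130 mm (y), origin at the centre of its underside, z up. A round steel post, 32 mm diameter, lies along x, axis 69 mm above the origin, on two end blocks 22 mm thick at x = +-98 mm, 76 mm high. Two side rails, 47 mm high, at y = +-56 mm guide the plate under the post.
- post_top (a point): Point on the top line of the fixed post at its middle, 85 mm above the stand's origin; axes as the stand's. Fully home, the U-bolt's crossbar rests on the post: grip centre 31 mm above this point (30 mm lower than with its leg ends on top of the plate).
- travel_end (a point): Fixed point midway between the holes when the plate is at the -x end of its travel, level with its top: x = -16 mm, 45 mm above the stand's origin. Axes as the stand. Dark steel plate 100 (x) x 100 (y) x 10 mm; through holes of 14 mm, chamfered 1 mm, at y = +-24 mm, one each side of the post. It slides stiffly (12 N) along x; its holes are left 6 to 32 mm from here towards +x: unmeasured but visible from above.
- plunger_level (a point): Fixed point 16 mm below the plate's top, under travel_end: the level of two brass spring plungers carried under the plate, one bearing on each leg from outside. Passing them and pushing on takes 2 to 8 N in all; they keep the U-bolt from dropping home by itself.
- dye_mid (a point): Centre of a loose amber dye bottle, 52 mm diameter, 100 mm tall, standing: a bystander.
- tin_mid (a point): Centre of a loose flat aluminium tin, 68 mm diameter, 45 mm tall, standing: a bystander.
- mallet_grip (a point): Grip of a loose mallet, 180 mm long, lying on the table, its head towards own +x: a bystander.
Not all that is in view belongs to the job. Leave any pink or red look-alike of the block alone.

How it is judged:
By the outcome, as a careful person would: the job done as asked, in the order asked, and still so for the second after the job is handed in, with the robot touching nothing.
It also fails if it takes over 64 s, if anything falls off the work surface, if the arm or the gripper's body presses on something with over 40 N, if the wrist force passes 120 N, or if a joint passes its speed limit or range.

### The arm

A 6-joint arm with a two-finger parallel gripper is mounted at the origin on the work surface. World frame = base frame: x ahead of the robot, y to its left, z up, the work surface at z = 0. Lengths are in m, angles in rad, forces in N, time in s.
With the tool pointing down it reaches from about 0.35 to 0.85 m from the base axis. Payload 8.1 kg.
Tool frame: the origin (TCP) lies between the finger pads; the fingertips stand 22 mm ahead of it and the grasp point (between the pads) lies 3 mm ahead of it; z points along the fingers, y is the line along which they close (so a half turn about z gives the same grasp; the last joint's range is limited). The gripper opens to 93 mm and grips with 3 to 60 N. Pads are 15 mm wide; open, the fingers measure 128 mm over their backs; the gripper's body (75 mm by 188 mm) begins 65 mm behind the grasp point.
Start: joints at [1.153, 0.13, 1.488, -0, 1.523, -0.085], TCP at [0.196, 0.567, 0.241] pointing down, gripper open.
Joint ranges: [-2.96, 2.96], [-0.89, 2.26], [0.02, 2.5], [-1.34, 4.48], [0, 2.73], [-2.66, 2.66]. Speed limits (rad/s): [2.39, 2.39, 2.79, 3.14, 3.14, 3.14].

### API

Orientations are given as a unit quaternion [x, y, z, w].
In Python, from station import env gives the robot as it stands.
- The arm moves only by the tool send_rows, never from a script. Its argument "deltas" is a list of rows, each an object with "twist": the turn, a rotation vector about the tool's x, y, z in rad, a list of three; "slide": the shift along the tool's x, y, z in mm, a list of three; "hand": the opening, from 0 (shut) to 1 (fully open). In form: [{"twist": [wx, wy, wz], "slide": [dx, dy, dz], "hand": hand}, ...]. A call has 1 to 8 rows; each row is the pose to reach, as a shift and turn from the pose commanded when the call began, along the tool's axes at that moment; what a row does not reach only later rows make up. A row lasts 1/8 s, in which the tool goes at most 62.5 mm and 10.7 degrees, less where a joint would pass 70% of its speed; a pose out of reach is approached as far as the arm can. A call with a gripper value outside its range is refused whole. The fingers move at their own pace and stop on an object; "grip_force" is the grip in N (left out, the last holds). Time passes only in rows, so rows that repeat a pose let the fingers close. It gives the time, the measured TCP pose, the force, the opening and the grip force at its end, in the units of the state.
- env.state(): the state, without advancing time (a new reading comes with each control period).
- env.get_image(name): name is "scene" or "top"; returns a dict with "pixels" (480x640x3 uint8, red, green, blue), "fov_y" (degrees; the focal length in pixels is half the picture's height over the tangent of half this angle, whatever the lens; pixels are square), "cx", "cy" (the principal point, pixels), "cam_to_world" (4x4, takes a point from camera to world coordinates). Camera axes: x right, y up, looking along -z (the intrinsics and any distortion apply to the point x, -y, -z); pixel columns grow to the right and rows downward; lengths in m; the calibration is good to about 2 mm. A picture is of the moment at which its call begins. There is no depth.
- env.job_done(): hands the job in; it is judged then, once.
The state is a dict: "t": time; "qpos": joint angles; "joint_velocities": joint speeds; "joint_torque": joint torques, N m; "tcp_pos": TCP position; "eef_rot": TCP orientation; "contact_force": force on the tool from outside, world axes, zero at the start; "wrist_torque": the same for the moment, N m; "width": opening from 0.0 (shut) to 1.0 (fully open); "grip_force": force on a finger pad.
Only numpy, scipy, OpenCV 4.12 (cv2) and the standard library are available. Lean on these libraries where they do the work, as an engineer would, in place of code of your own. Each camera call takes 0.05 s, during which the arm holds its last target. There are 200 camera calls.

## Working session

There is one attempt and no reset: what is moved stays moved. The work goes in short steps, Python scripts to look and compute and a tool call to move; the robot and the scene stay as the last step left them, time stands still between calls to the robot, and variables do not carry over. Pictures are saved under pics/ and viewed, at most 10 in all, crops included, and the job is handed in when it is done.

Besides the shell and the picture viewer there is one more tool, called after "Request:" as name(argument=value, ...) on one line, values as JSON. send_rows: Moves the arm, as the interface text tells. Its arguments: {"type":"object","properties":{"deltas":{"type":"array"},"grip_force":{"type":"number"}},"required":["deltas"]}

```bash
mkdir -p pics; ls
python3 - <<'E'
from station import env
import cv2,numpy as np
for n in("scene","top"):
    d=env.get_image(n); cv2.imwrite(f"pics/{n}0.png",cv2.cvtColor(d["pixels"],cv2.COLOR_RGB2BGR))
    print(n,{k:v for k,v in d.items() if k!="pixels"})
print(env.state())
E
```

```text
pics
scene {'fov_y': 44.03318014297401, 'cx': 317.29018284223304, 'cy': 237.09832136133454, 'cam_to_world': array([[-0.46259117, -0.5457327 ,  0.69870253,  1.32207504],
       [ 0.88641167, -0.29967227,  0.3528043 ,  0.31843754],
       [ 0.01684493,  0.78254224,  0.62236958,  0.7484392 ],
       [ 0.        ,  0.        ,  0.        ,  1.        ]])}
top {'fov_y': 43.212926005560995, 'cx': 323.3600573256128, 'cy': 241.16866410160333, 'cam_to_world': array([[ 0.00939503,  0.98334347, -0.18151408,  0.34139406],
       [-0.99984278,  0.00650805, -0.01649408, -0.05094006],
       [-0.01503804,  0.1816405 ,  0.98325001,  1.39683249],
       [ 0.        ,  0.        ,  0.        ,  1.        ]])}
{'t': 0.1, 'qpos': array([ 1.15258762e+00,  1.31096689e-01,  1.48915057e+00,  7.82136810e-07,
        1.52296625e+00, -8.54048575e-02]), 'joint_velocities': array([ 0.00033906, -0.00128461, -0.00391771,  0.00064458, -0.00035626,
        0.00168179]), 'joint_torque': array([ 9.45911634e-04, -5.61346400e+01, -4.93093657e+01,  7.70042231e-02,
        2.92405783e-02,  1.48846802e-06]), 'tcp_pos': array([0.19581125, 0.56666436, 0.23969658]), 'eef_rot': array([ 1.65635015e-01,  9.86186790e-01, -7.84773301e-04, -2.02299906e-04]), 'contact_force': array([-0.40889262,  1.05575586,  0.56217291]), 'wrist_torque': array([ 0.02558679, -0.02508801,  0.02842531]), 'grip_force': 0.0, 'width': 0.9985418682960101}
```

View pics/scene0.png

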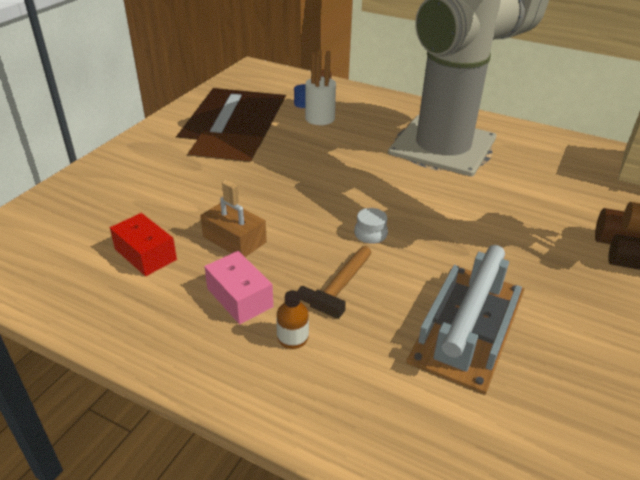

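View pics/top0.png

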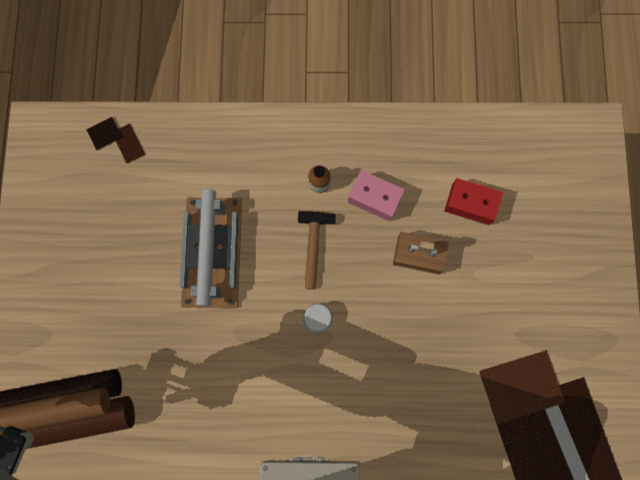

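The scene view shows the block with the U-bolt at about (235,225) and the stand at (470,315), with the bystanders and look-alikes between them. In the top view the block is at (421,252) and the stand at (210,250). I'll enlarge these.

Run:
```python
import cv2,numpy as np
s=cv2.imread("pics/scene0.png");t=cv2.imread("pics/top0.png")
def c(i,x,y,w,h,k): return cv2.resize(i[y:y+h,x:x+w],(w*k,h*k),interpolation=cv2.INTER_CUBIC)
A=np.zeros((600,800,3),np.uint8)
def put(im,x,y): A[y:y+im.shape[0],x:x+im.shape[1]]=im
put(c(t,175,185,72,130,4),0,0)       # 288x520
put(c(t,390,225,62,52,4),300,0)      # 248x208
put(c(s,195,175,75,80,3),560,0)      # 225x240
put(c(s,405,240,125,155,2),300,250)
cv2.imwrite("pics/crop.png",A)
```

```text
(no output)
```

View pics/crop.png

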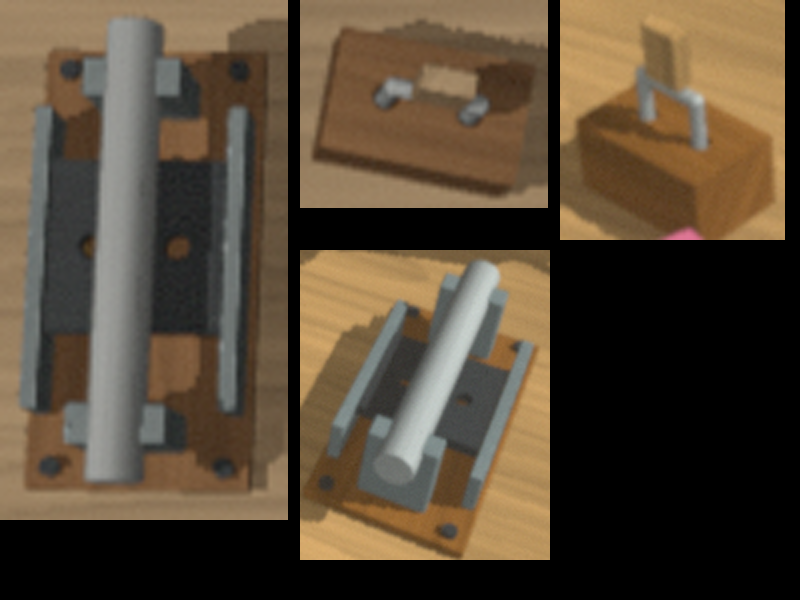

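The crops show the two plate holes (top view px 197,246.7 and 219.5,246.7), the post edges and ends, and the grip's top face (426.7,244.5). The legs enter the block at (410.7,250.2) and (432.5,254.2).

```bash
cat > h.py <<'E'
import numpy as np, cv2
from station import env
C={"top":(43.212926005560995,323.3600573,241.168664,np.array([[0.00939503,0.98334347,-0.18151408,0.34139406],[-0.99984278,0.00650805,-0.01649408,-0.05094006],[-0.01503804,0.1816405,0.98325001,1.39683249]])),
"scene":(44.03318014,317.290183,237.098321,np.array([[-0.46259117,-0.5457327,0.69870253,1.32207504],[0.88641167,-0.29967227,0.3528043,0.31843754],[0.01684493,0.78254224,0.62236958,0.7484392]]))}
def ray(n,u,v):
    fy,cx,cy,M=C[n]; f=240/np.tan(np.radians(fy/2))
    return M[:,3],M[:,:3]@np.array([(u-cx)/f,-(v-cy)/f,-1])
def at(n,u,v,z):
    o,d=ray(n,u,v); return o+d*(z-o[2])/d[2]
def proj(n,p):
    fy,cx,cy,M=C[n]; f=240/np.tan(np.radians(fy/2)); c=M[:,:3].T@(np.array(p)-M[:,3])
    return np.array([cx-f*c[0]/c[2],cy+f*c[1]/c[2]])
def tri(a,b):
    A=[];B=[]
    for n,(u,v) in(("top",a),("scene",b)):
        o,d=ray(n,u,v);d=d/np.linalg.norm(d);P=np.eye(3)-np.outer(d,d);A.append(P);B.append(P@o)
    return np.linalg.lstsq(np.vstack(A),np.hstack(B),rcond=None)[0]
E
python3 - <<'E'
from h import *
np.set_printoptions(precision=4,suppress=True)
T=lambda X,Y:(175+X/4,185+Y/4); TB=lambda X,Y:(390+(X-300)/4,225+Y/4)
S=lambda X,Y:(405+(X-300)/2,240+(Y-250)/2); SB=lambda X,Y:(195+(X-560)/3,175+Y/3)
t=lambda X,Y,z:at("top",*T(X,Y),z); s=lambda X,Y,z:at("scene",*S(X,Y),z)
print("holes top",t(178,247,.045),t(88,247,.045)," scene R",s(465,399,.045), "tri",tri(T(178,247),S(465,399)))
print("base corners",*[t(x,y,.01) for x,y in((48,50),(267,53),(250,490),(25,487))])
print("base corners scene",*[s(x,y,.01) for x,y in((537,346),(463,556))])
print("post ends top",t(134.5,25,.069),t(113.5,475,.069))
print("post ends tri",tri(T(134.5,18),S(394,467)),tri(T(113.5,480),S(486,268)))
print("plate corners",*[t(x,y,.045) for x,y in((48,160),(225,160),(45,330),(205,330))])
print("grip top",at("top",*TB(447,81),.134), at("scene",*SB(667,22),.134),"tri",tri(TB(447,81),SB(667,22)))
print("legs",at("top",*TB(383,101),.055),at("top",*TB(470,117),.055),at("scene",*SB(647,119),.055),at("scene",*SB(700,146),.055))
print("blk top corners",*[at("top",*TB(x,y),.055) for x,y in((343,30),(537,68),(508,188),(316,155))])
E
```

```text
holes top [0.5765 0.2075 0.045 ] [0.5762 0.2588 0.045 ]  scene R [0.5789 0.2603 0.045 ] tri [0.5741 0.2351 0.0315]
base corners [0.7004 0.2961 0.01  ] [0.6993 0.1662 0.01  ] [0.4419 0.1672 0.01  ] [0.4425 0.2964 0.01  ]
base corners scene [0.4443 0.2978 0.01  ] [0.7055 0.2993 0.01  ]
post ends top [0.7    0.2329 0.069 ] [0.4452 0.2332 0.069 ]
post ends tri [0.703  0.2333 0.0723] [0.4415 0.2343 0.0749]
plate corners [0.6265 0.2841 0.045 ] [0.6271 0.1826 0.045 ] [0.5284 0.2809 0.045 ] [0.5291 0.1903 0.045 ]
grip top [ 0.5672 -0.2482  0.134 ] [ 0.5643 -0.2484  0.134 ] tri [ 0.5666 -0.2474  0.1358]
legs [ 0.5697 -0.2245  0.055 ] [ 0.561  -0.2729  0.055 ] [ 0.569  -0.2679  0.055 ] [ 0.5769 -0.2216  0.055 ]
blk top corners [ 0.6101 -0.2027  0.055 ] [ 0.5891 -0.311   0.055 ] [ 0.5211 -0.293   0.055 ] [ 0.5389 -0.1866  0.055 ]
```

```bash
cat >> h.py <<'E'
from scipy.spatial.transform import Rotation as R
def plan(p,yaw):  # tool y at world angle yaw, pointing down; -> slide mm, twist in tool axes
    s=env.state(); Rc=R.from_quat(s["eef_rot"])
    y=np.array([np.cos(yaw),np.sin(yaw),0]);z=np.array([0,0,-1.]);x=np.cross(y,z)
    Rt=R.from_matrix(np.c_[x,y,z])
    print("t",round(s["t"],2),"tcp",s["tcp_pos"].round(4),"F",s["contact_force"].round(1),"slide",(Rc.inv().apply(np.array(p)-s["tcp_pos"])*1000).round(1),"twist",(Rc.inv()*Rt).as_rotvec().round(4))
E
python3 -c "
from h import *
plan([.566,-.248,.24],-.179)"
```

```text
t 0.1 tcp [0.1958 0.5667 0.2397] F [-0.4  1.1  0.6] slide [-616.  -649.     0.7] twist [-1.400e-03  1.000e-03  1.417e+00]
```

Request:
send_rows(deltas=[{"twist": [0, 0, 0.05], "slide": [-25, -26, 0], "hand": 1}, {"twist": [0, 0, 0.14], "slide": [-60, -63, 0], "hand": 1}, {"twist": [0, 0, 0.23], "slide": [-98, -103, 0], "hand": 1}, {"twist": [0, 0, 0.33], "slide": [-140, -147, 0], "hand": 1}, {"twist": [0, 0, 0.42], "slide": [-180, -190, 0], "hand": 1}, {"twist": [0, 0, 0.51], "slide": [-220, -232, 0], "hand": 1}, {"twist": [0, 0, 0.6], "slide": [-260, -274, 0], "hand": 1}, {"twist": [0, 0, 0.7], "slide": [-300, -316, 0], "hand": 1}])

```text
t: 1.1
tcp_pos: [0.3765, 0.1687, 0.2404]
eef_rot: [0.495, 0.869, 0.0, 0.0]
contact_force: [-0.1, 0.1, -0.4]
width: 1.003
grip_force: 0.0
```

```bash
python3 -c "
from h import *
plan([.566,-.248,.24],-.179)"
```

```text
t 1.1 tcp [0.3765 0.1687 0.2404] F [-0.1  0.1 -0.4] slide [-4.55e+02 -4.95e+01  4.00e-01] twist [ 2.000e-04 -1.000e-04  7.141e-01]
```

Request:
send_rows(deltas=[{"twist": [0, 0, 0.09], "slide": [-57, -6, 0], "hand": 1}, {"twist": [0, 0, 0.18], "slide": [-115, -12, 0], "hand": 1}, {"twist": [0, 0, 0.28], "slide": [-175, -19, 0], "hand": 1}, {"twist": [0, 0, 0.37], "slide": [-235, -25, 0], "hand": 1}, {"twist": [0, 0, 0.46], "slide": [-295, -32, 0], "hand": 1}, {"twist": [0, 0, 0.55], "slide": [-350, -38, 0], "hand": 1}, {"twist": [0, 0, 0.64], "slide": [-405, -44, 0], "hand": 1}, {"twist": [0, 0, 0.714], "slide": [-455, -49.5, 0.4], "hand": 1}])

```text
t: 2.1
tcp_pos: [0.5672, -0.2475, 0.2396]
eef_rot: [0.768, 0.641, -0.0, -0.0]
contact_force: [-0.0, 0.8, 0.1]
width: 1.001
grip_force: 0.0
```

Run:
```python
from h import *
plan([.566,-.248,.118],-.179)
a=env.get_image("top")["pixels"];b=env.get_image("scene")["pixels"]
cv2.imwrite("pics/t1.png",a[...,::-1]);cv2.imwrite("pics/s1.png",b[...,::-1])
def c(i,x,y,w,h,k): return cv2.resize(i[y:y+h,x:x+w],(w*k,h*k),interpolation=cv2.INTER_CUBIC)
o=np.zeros((480,760,3),np.uint8); o[:,:400]=c(b,170,130,100,120,4); q=c(a,380,200,90,90,4); o[:360,400:]=q
cv2.imwrite("pics/c1.png",o[...,::-1])
```

```text
t 2.1 tcp [ 0.5672 -0.2475  0.2396] F [-0.   0.8  0.1] slide [ -0.7  -1.1 121.6] twist [-0.0007 -0.0003 -0.0002]
```

View pics/c1.png

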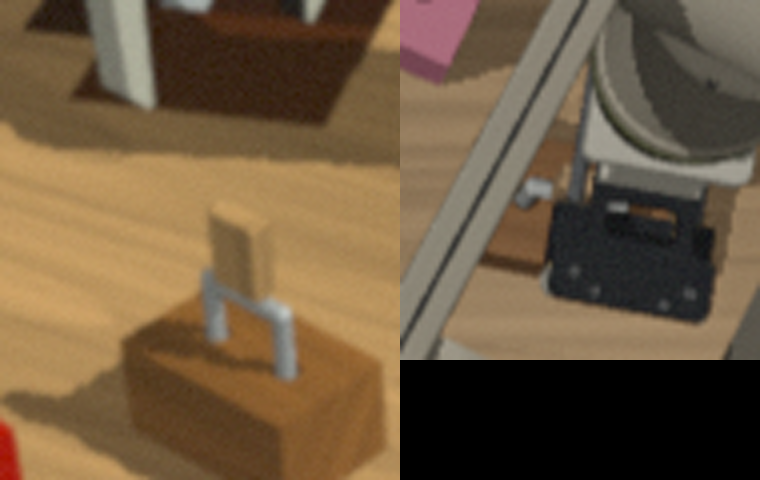

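The gripper is over the U-bolt, and the grip at about (230,195) in the scene view is unobstructed. I'll descend and grasp.

Request:
send_rows(deltas=[{"twist": [0, 0, 0], "slide": [0, 0, 25], "hand": 0.6}, {"twist": [0, 0, 0], "slide": [-0.4, -0.5, 55], "hand": 0.6}, {"twist": [0, 0, 0], "slide": [-0.7, -1.1, 85], "hand": 0.6}, {"twist": [0, 0, 0], "slide": [-0.7, -1.1, 105], "hand": 0.6}, {"twist": [0, 0, 0], "slide": [-0.7, -1.1, 115], "hand": 0.6}, {"twist": [0, 0, 0], "slide": [-0.7, -1.1, 121], "hand": 0.5}, {"twist": [0, 0, 0], "slide": [-0.7, -1.1, 121], "hand": 0.3}, {"twist": [0, 0, 0], "slide": [-0.7, -1.1, 121], "hand": 0.2}], grip_force=40)

```text
t: 3.2
tcp_pos: [0.5664, -0.2465, 0.1204]
eef_rot: [0.767, 0.642, 0.0, 0.001]
contact_force: [0.4, -0.3, -0.9]
width: 0.334
grip_force: 0.0
```

Request:
send_rows(deltas=[{"twist": [0, 0, 0], "slide": [0, 0, 0], "hand": 0.17}, {"twist": [0, 0, 0], "slide": [0, 0, 0], "hand": 0}, {"twist": [0, 0, 0], "slide": [0, 0, 0], "hand": 0}, {"twist": [0, 0, 0], "slide": [0, 0, 0], "hand": 0}, {"twist": [0, 0, 0], "slide": [0, 0, 0], "hand": 0}])

```text
t: 3.82
tcp_pos: [0.5672, -0.2465, 0.1199]
eef_rot: [0.767, 0.642, 0.001, 0.001]
contact_force: [5.3, -0.4, -2.0]
width: 0.151
grip_force: 39.8
```

Request:
send_rows(deltas=[{"twist": [0, 0, 0], "slide": [0, 0, -5], "hand": 0}, {"twist": [0, 0, 0], "slide": [0, 0, -15], "hand": 0}, {"twist": [0, 0, 0], "slide": [0, 0, -30], "hand": 0}, {"twist": [0, 0, 0], "slide": [0, 0, -50], "hand": 0}, {"twist": [0, 0, 0], "slide": [0, 0, -70], "hand": 0}, {"twist": [0, 0, 0], "slide": [0, 0, -90], "hand": 0}, {"twist": [0, 0, 0], "slide": [0, 0, -108], "hand": 0}, {"twist": [0, 0, 0], "slide": [0, 0, -115], "hand": 0}])

```text
t: 4.82
tcp_pos: [0.5663, -0.2465, 0.2362]
eef_rot: [0.767, 0.642, 0.0, 0.001]
contact_force: [0.0, -0.3, -2.4]
width: 0.149
grip_force: 40.0
```

Run:
```python
from h import *
plan([.577,.233,.235],0)
b=env.get_image("scene")["pixels"]
cv2.imwrite("pics/c2.png",cv2.resize(b[90:270,130:330],(800,720),interpolation=cv2.INTER_CUBIC)[:600,:,::-1])
s=env.state();print(s["width"],s["grip_force"],s["wrist_torque"])
```

```text
t 4.83 tcp [ 0.5663 -0.2465  0.2362] F [ 0.  -0.3 -2.4] slide [473.9 -73.4   0.7] twist [ 0.0021  0.0009 -0.176 ]
0.1472275128657067 39.97441649436951 [-0.08244935  0.04441061  0.01082485]
```

View pics/c2.png

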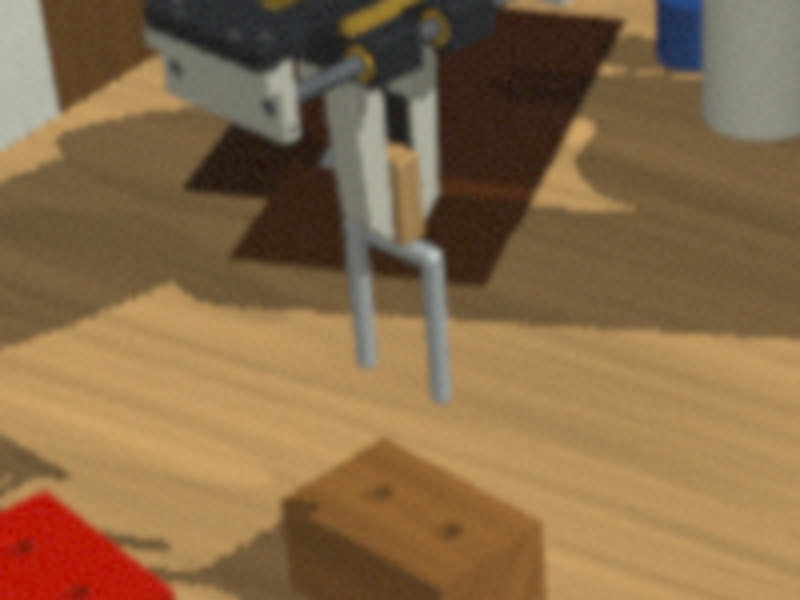

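The U-bolt is free of its block and upright; the leg ends are at about (221.8,181.3) and (240.5,190) in the scene view. I'll check how it sits in the hand.

Run:
```python
from h import *
np.set_printoptions(precision=4,suppress=True)
s=env.state();Rc=R.from_quat(s["eef_rot"]);p=s["tcp_pos"]
for sx in(1,-1):
  for dz,n in((.108,"end"),(.033,"elbow")):
    print(n,sx,(proj("scene",p+Rc.apply([sx*.024,0,dz]))-[130,90])*4)
print(at("scene",221.75,180.5,.128),at("scene",240.5,189.3,.128), [p+Rc.apply([k*.024,0,.108]) for k in(1,-1)])
# holes by darkness in first top image
t=cv2.imread("pics/top0.png").astype(int)
sub=t[236:258,186:232]; print((sub[...,2]-sub[...,0])[::1,::1][4:18])
```

```text
end 1 [441.3503 400.7994]
elbow 1 [430.9453 260.3335]
end -1 [367.2786 364.9053]
elbow -1 [353.8887 225.8231]
[ 0.5598 -0.2723  0.128 ] [ 0.5676 -0.2248  0.128 ] [array([ 0.5708, -0.223 ,  0.1284]), array([ 0.5624, -0.2703,  0.1284])]
[[-3 -1 -1  1 -1 -2 -2 -3 -2 -1 -2 -3 -2  1  3  3  4  2  3  3  2  1  2  3
   2  2  2  2  1 -1 -3  2  0 -1  0 -1  1 -3 -2 -1 -2  0 -1 -3 -2 -5]
 [-1 -1 -3 -1 -2  0 -2  0 -1 -3 -1 -1 -2  1  2  3  4  3  3  3  2  3  3  3
   1  3  3 -1  2 -2 -2  0 -3 -3 -1  0 -2 -2  2 -2 -1 -4 -3 -1 -2 -3]
 [-2 -2 -1 -1 -2  1 -3 -1 -1 -1 -3 -1  0  1  3  3  3  3  3  3  2  1  3  3
   1  1  3  1  1 -1 -3 -4 -3 -4  1 -2 -1 -3 -1  1 -1 -1  0  0 -3 -4]
 [-5 -2  1 -1  1 -1 -1 -1 -3 -1 -1  1  4  2  3  5  2  3  4  3  3  3  4 -1
   2  1  0  1  1 -2 -3 -3 -1  3  5 -1 -2  2 -2  1 -1 -1 -3 -3 -4 -2]
 [-4 -1 -3 -2  0 -1  0 -2 -1 -1  2 20 18  5  2  2  4  3  3  3  3  4  3  3
   2  4  4  2 -1 -4  0  9 19 26 28 21  1  0 -1  0 -1  2 -2 -2 -4 -2]
 [-1 -2 -2 -2  1 -1  0 -1 -2  1 23 35 29  9  2  3  4  4  3  3  3  4  2  2
   3  2  1  2 -3  0  3 22 37 45 45 43 11  0 -4  1 -1 -2 -2 -1 -3 -2]
 [-3  1
[... 437 characters left out ...]
1 -2  0 -2 -3 -4  5 15  9  2  3  4  3  3  3  4  3  2  1  2
   2  2  1  2 -3 -3  4 17 26 31 18 11  1 -3 -1 -2 -4 -4 -1 -3 -1 -3]
 [ 0 -1 -3 -1 -1 -4 -2 -3 -2 -2 -2 -2  1  1  3  3  3  4  1  4  3  2  2  1
   3  2  1  1  0  0 -3  0  0  4  1 -2 -2  0 -2  1 -3 -2 -1 -3 -2 -4]
 [-1  0 -1 -3 -3 -1 -1  0 -1 -1 -3  1  1  2  3  3  3  3  3  3  4  3  1  3
   1  1  0  0 -3 -3 -1 -2 -4 -3 -3 -1 -2 -3 -4  1  0 -1 -2 -1 -3 -3]
 [-3 -3  0 -2 -2 -2 -2 -2 -2 -2  0 -3  1  3  3  3  2  2  3  3  3  4  3  3
   3  1  2  1  0  1 -2 -1 -2 -1 -2 -2 -2 -2 -3 -3 -3 -2 -3  0 -1 -4]
 [-2 -1 -2 -1 -2 -1 -3 -2 -1 -2 -1  1  2  3  2  2  4  2  2  3  2  3  1  3
   1  1  2  0 -4  0 -1  0 -1 -3 -2 -2  2 -2 -1  0 -2 -2 -2 -3 -3 -5]]
```

Projected and seen leg ends agree to about half a pixel, so the U-bolt is straight and centred in the hand. The holes' midpoint is near (0.578, 0.233).

Request:
send_rows(deltas=[{"twist": [0, 0, -0.02], "slide": [20, -3, 0], "hand": 0}, {"twist": [0, 0, -0.05], "slide": [60, -9, 0], "hand": 0}, {"twist": [0, 0, -0.08], "slide": [110, -17, 0], "hand": 0}, {"twist": [0, 0, -0.1], "slide": [165, -25, 0], "hand": 0}, {"twist": [0, 0, -0.12], "slide": [220, -34, 0], "hand": 0}, {"twist": [0, 0, -0.14], "slide": [275, -42, 0], "hand": 0}, {"twist": [0, 0, -0.16], "slide": [330, -50, 0], "hand": 0}, {"twist": [0.001, 0, -0.176], "slide": [380, -58, 0], "hand": 0}])

```text
t: 5.88
tcp_pos: [0.5738, 0.1411, 0.2331]
eef_rot: [0.706, 0.708, -0.001, -0.001]
contact_force: [0.2, -0.5, -3.1]
width: 0.15
grip_force: 40.0
```

```bash
python3 -c "
from h import *
plan([.578,.233,.235],0)"
```

```text
t 5.88 tcp [0.5738 0.1411 0.2331] F [ 0.2 -0.5 -3.1] slide [91.9  4.5 -1.9] twist [-0.0028 -0.0003  0.0023]
```

Request:
send_rows(deltas=[{"twist": [0, 0, 0], "slide": [40, 2, 0], "hand": 0}, {"twist": [0, 0, 0], "slide": [70, 3.5, 0], "hand": 0}, {"twist": [0, 0, 0], "slide": [86, 4.4, 0], "hand": 0}, {"twist": [0, 0, 0], "slide": [92, 4.5, 0], "hand": 0}, {"twist": [0, 0, 0], "slide": [92, 4.5, 0], "hand": 0}, {"twist": [0, 0, 0], "slide": [92, 4.5, 0], "hand": 0}])

```text
t: 6.62
tcp_pos: [0.5798, 0.2291, 0.2342]
eef_rot: [0.708, 0.707, -0.0, -0.0]
contact_force: [0.1, -0.6, -2.9]
width: 0.152
grip_force: 40.0
```

Run:
```python
from h import *
plan([.578,.233,.160],0)
b=env.get_image("scene")["pixels"]
cv2.imwrite("pics/c3.png",cv2.resize(b[205:385,395:555],(640,720),interpolation=cv2.INTER_CUBIC)[:600,:,::-1])
s=env.state();Rc=R.from_quat(s["eef_rot"]);p=s["tcp_pos"]
for sx in(1,-1): print((proj("scene",p+Rc.apply([sx*.024,0,.108]))-[395,205])*4)
```

```text
t 6.62 tcp [0.5798 0.2291 0.2342] F [ 0.1 -0.6 -2.9] slide [ 3.9 -1.7 74.2] twist [-0.0011  0.0002 -0.0011]
[391.88238538 287.31409473]
[272.5456834  248.26662409]
```

View pics/c3.png

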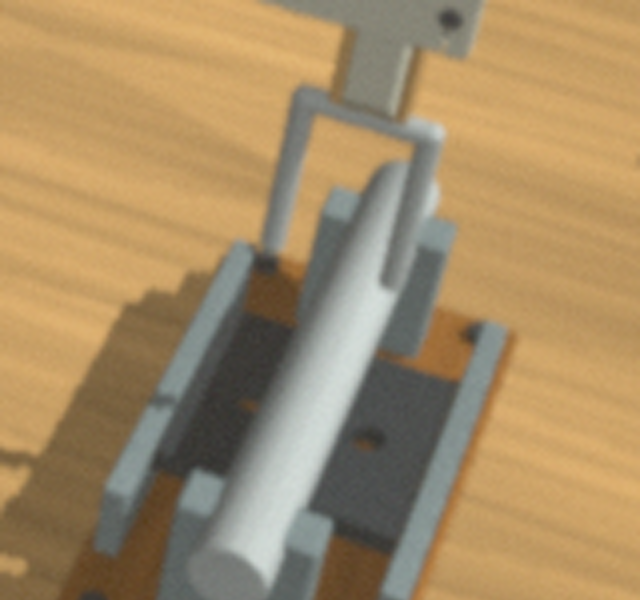

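The legs are straddling the post line, ahead of the descent. The +y hole is at about (487.2,314.7) and the other is half hidden at (457,306). I'll align, then descend gently.

Request:
send_rows(deltas=[{"twist": [0, 0, 0], "slide": [3.9, -1.2, 5], "hand": 0}, {"twist": [0, 0, 0], "slide": [3.9, -1.2, 10], "hand": 0}, {"twist": [0, 0, 0], "slide": [3.9, -1.2, 12], "hand": 0}, {"twist": [0, 0, 0], "slide": [3.9, -1.2, 12], "hand": 0}])

```text
t: 7.18
tcp_pos: [0.5783, 0.2339, 0.2218]
eef_rot: [0.707, 0.707, -0.001, -0.001]
contact_force: [-0.8, -0.4, -2.4]
width: 0.151
grip_force: 40.0
```

```bash
python3 -c "
from h import *
plan([.5785,.233,.165],0)"
```

```text
t 7.17 tcp [0.5783 0.2339 0.2218] F [-0.8 -0.4 -2.4] slide [-0.9  0.3 56.8] twist [-0.0016  0.0001  0.    ]
```

Request:
send_rows(deltas=[{"twist": [0, 0, 0], "slide": [-0.5, 0.2, 8], "hand": 0}, {"twist": [0, 0, 0], "slide": [-0.5, 0.2, 16], "hand": 0}, {"twist": [0, 0, 0], "slide": [-0.5, 0.2, 22], "hand": 0}, {"twist": [0, 0, 0], "slide": [-0.5, 0.2, 27], "hand": 0}, {"twist": [0, 0, 0], "slide": [-0.5, 0.2, 31], "hand": 0}, {"twist": [0, 0, 0], "slide": [-0.5, 0.2, 34], "hand": 0}, {"twist": [0, 0, 0], "slide": [-0.5, 0.2, 36], "hand": 0}, {"twist": [0, 0, 0], "slide": [-0.5, 0.2, 36], "hand": 0}])

```text
t: 8.18
tcp_pos: [0.5786, 0.2335, 0.1862]
eef_rot: [0.707, 0.707, -0.0, -0.0]
contact_force: [0.1, -0.2, -2.4]
width: 0.151
grip_force: 40.0
```

```bash
python3 -c "
from h import *
plan([.5785,.233,.165],0)"
```

```text
t 8.18 tcp [0.5786 0.2335 0.1862] F [ 0.1 -0.2 -2.4] slide [-0.5 -0.1 21.2] twist [-0.0011 -0.      0.    ]
```

Request:
send_rows(deltas=[{"twist": [0, 0, 0], "slide": [0, 0, 4], "hand": 0}, {"twist": [0, 0, 0], "slide": [0, 0, 8], "hand": 0}, {"twist": [0, 0, 0], "slide": [0, 0, 12], "hand": 0}, {"twist": [0, 0, 0], "slide": [0, 0, 15], "hand": 0}, {"twist": [0, 0, 0], "slide": [0, 0, 18], "hand": 0}, {"twist": [0, 0, 0], "slide": [0, 0, 20], "hand": 0}, {"twist": [0, 0, 0], "slide": [0, 0, 20], "hand": 0}])

```text
t: 9.05
tcp_pos: [0.5785, 0.2335, 0.1661]
eef_rot: [0.707, 0.707, -0.0, -0.0]
contact_force: [0.5, 1.1, -2.9]
width: 0.148
grip_force: 40.0
```

Run:
```python
from h import *
plan([.5785,.233,.150],0)
b=env.get_image("scene")["pixels"]
cv2.imwrite("pics/c4.png",cv2.resize(b[245:345,435:525],(540,600),interpolation=cv2.INTER_CUBIC)[:,:,::-1])
s=env.state();Rc=R.from_quat(s["eef_rot"]);p=s["tcp_pos"]
for sx in(1,-1): print((proj("scene",p+Rc.apply([sx*.024,0,.108]))-[435,245])*6)
```

```text
t 9.05 tcp [0.5785 0.2335 0.1661] F [ 0.5  1.1 -2.9] slide [-0.5  0.  16.1] twist [-0.0013 -0.     -0.    ]
[315.09572555 378.41498277]
[144.14479974 319.25215072]
```

View pics/c4.png

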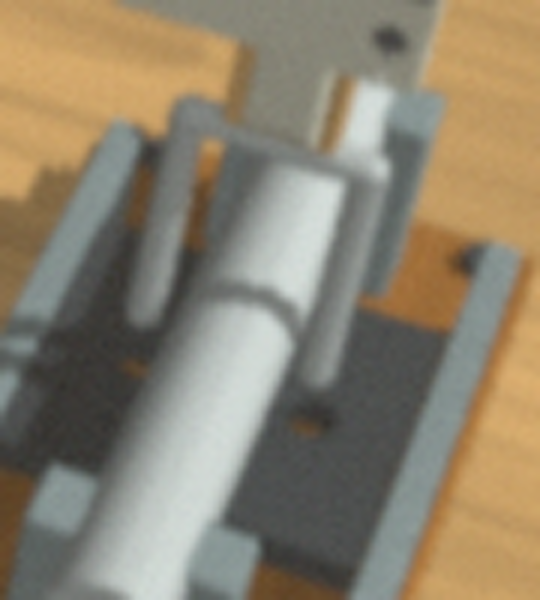

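The leg end (320,378 in the crop) is about 13 mm above the plate, with the hole at (312,415). I'll check the residual at plate level.

Run:
```python
from h import *
print(at("scene",487,314.2,.045), at("scene",435+320/6,245+378/6,.058), at("top",219.3,246.4,.045))
print((proj("scene",[.5785,.2575,.045])-[435,245])*6)
```

```text
[0.57866037 0.25934284 0.045     ] [0.57742601 0.25865883 0.058     ] [0.57730453 0.20798708 0.045     ]
[305.53399242 412.51219776]
```

Request:
send_rows(deltas=[{"twist": [0, 0, 0], "slide": [0, 0.7, 3], "hand": 0}, {"twist": [0, 0, 0], "slide": [0, 0.7, 6], "hand": 0}, {"twist": [0, 0, 0], "slide": [0, 0.7, 9], "hand": 0}, {"twist": [0, 0, 0], "slide": [0, 0.7, 11], "hand": 0}, {"twist": [0, 0, 0], "slide": [0, 0.7, 12], "hand": 0}, {"twist": [0, 0, 0], "slide": [0, 0.7, 13], "hand": 0}, {"twist": [0, 0, 0], "slide": [0, 0.7, 14], "hand": 0}])

```text
t: 9.98
tcp_pos: [0.5794, 0.2336, 0.1523]
eef_rot: [0.707, 0.707, -0.0, -0.0]
contact_force: [0.1, 0.6, -3.5]
width: 0.146
grip_force: 40.0
```

Request:
send_rows(deltas=[{"twist": [0, 0, 0], "slide": [0, 0, 0.6], "hand": 0}, {"twist": [0, 0, 0], "slide": [0, 0, 1.2], "hand": 0}])

```text
t: 10.22
tcp_pos: [0.5793, 0.2335, 0.1511]
eef_rot: [0.707, 0.707, -0.0, -0.0]
contact_force: [-0.2, -0.5, -2.9]
width: 0.145
grip_force: 40.0
```

Request:
send_rows(deltas=[{"twist": [0, 0, 0], "slide": [0, 0, 0.7], "hand": 0}, {"twist": [0, 0, 0], "slide": [0, 0, 1.4], "hand": 0}, {"twist": [0, 0, 0], "slide": [0, 0, 2], "hand": 0}])

```text
t: 10.6
tcp_pos: [0.5793, 0.2336, 0.149]
eef_rot: [0.707, 0.707, -0.0, -0.0]
contact_force: [-1.1, 0.5, -2.8]
width: 0.145
grip_force: 40.0
```

Request:
send_rows(deltas=[{"twist": [0, 0, 0], "slide": [0, 0, 0.7], "hand": 0}, {"twist": [0, 0, 0], "slide": [0, 0, 1.4], "hand": 0}, {"twist": [0, 0, 0], "slide": [0, 0, 2], "hand": 0}])

```text
t: 10.98
tcp_pos: [0.5793, 0.2335, 0.147]
eef_rot: [0.707, 0.707, -0.0, -0.0]
contact_force: [-0.1, 0.9, -2.4]
width: 0.148
grip_force: 40.0
```

The legs are in the holes: 6 mm below the plate top with no contact. I'll keep going gently.

Request:
send_rows(deltas=[{"twist": [0, 0, 0], "slide": [0, 0, 1], "hand": 0}, {"twist": [0, 0, 0], "slide": [0, 0, 2], "hand": 0}, {"twist": [0, 0, 0], "slide": [0, 0, 3], "hand": 0}, {"twist": [0, 0, 0], "slide": [0, 0, 4], "hand": 0}, {"twist": [0, 0, 0], "slide": [0, 0, 5], "hand": 0}, {"twist": [0, 0, 0], "slide": [0, 0, 6], "hand": 0}])

```text
t: 11.72
tcp_pos: [0.5793, 0.2335, 0.141]
eef_rot: [0.707, 0.707, -0.0, -0.0]
contact_force: [0.5, -0.6, -2.9]
width: 0.149
grip_force: 40.0
```

Request:
send_rows(deltas=[{"twist": [0, 0, 0], "slide": [0, 0, 1], "hand": 0}, {"twist": [0, 0, 0], "slide": [0, 0, 2], "hand": 0}, {"twist": [0, 0, 0], "slide": [0, 0, 3], "hand": 0}, {"twist": [0, 0, 0], "slide": [0, 0, 4], "hand": 0}])

```text
t: 12.22
tcp_pos: [0.5799, 0.2341, 0.138]
eef_rot: [0.707, 0.707, 0.001, -0.0]
contact_force: [0.0, 2.1, 4.2]
width: 0.147
grip_force: 40.0
```

Request:
send_rows(deltas=[{"twist": [0, 0, 0], "slide": [0, 0, 1], "hand": 0}, {"twist": [0, 0, 0], "slide": [0, 0, 2], "hand": 0}, {"twist": [0, 0, 0], "slide": [0, 0, 3], "hand": 0}, {"twist": [0, 0, 0], "slide": [0, 0, 4], "hand": 0}])

```text
t: 12.72
tcp_pos: [0.5791, 0.2338, 0.1328]
eef_rot: [0.707, 0.707, -0.0, -0.001]
contact_force: [1.1, 4.5, 0.3]
width: 0.15
grip_force: 40.0
```

The plungers are passed. About 10 mm is left to home.

Request:
send_rows(deltas=[{"twist": [0, 0, 0], "slide": [0, 0, 1], "hand": 0}, {"twist": [0, 0, 0], "slide": [0, 0, 2], "hand": 0}, {"twist": [0, 0, 0], "slide": [0, 0, 3], "hand": 0}, {"twist": [0, 0, 0], "slide": [0, 0, 4], "hand": 0}, {"twist": [0, 0, 0], "slide": [0, 0, 5], "hand": 0}, {"twist": [0, 0, 0], "slide": [0, 0, 6], "hand": 0}])

```text
t: 13.48
tcp_pos: [0.5784, 0.2338, 0.1264]
eef_rot: [0.707, 0.707, -0.001, -0.001]
contact_force: [-0.8, 5.1, 0.4]
width: 0.146
grip_force: 40.0
```

Request:
send_rows(deltas=[{"twist": [0, 0, 0], "slide": [0, 0, 0.7], "hand": 0}, {"twist": [0, 0, 0], "slide": [0, 0, 1.4], "hand": 0}, {"twist": [0, 0, 0], "slide": [0, 0, 2], "hand": 0}])

```text
t: 13.85
tcp_pos: [0.5783, 0.2338, 0.1243]
eef_rot: [0.707, 0.707, -0.001, -0.001]
contact_force: [-0.7, 5.2, 1.1]
width: 0.149
grip_force: 40.0
```

Request:
send_rows(deltas=[{"twist": [0, 0, 0], "slide": [0, 0, 0.5], "hand": 0}, {"twist": [0, 0, 0], "slide": [0, 0, 1], "hand": 0}])

```text
t: 14.1
tcp_pos: [0.5783, 0.2338, 0.1234]
eef_rot: [0.707, 0.707, -0.001, -0.001]
contact_force: [-1.6, 5.2, -0.3]
width: 0.15
grip_force: 40.0
```

Request:
send_rows(deltas=[{"twist": [0, 0, 0], "slide": [0.4, 0, 0.4], "hand": 0}, {"twist": [0, 0, 0], "slide": [0.4, 0, 0.8], "hand": 0}])

```text
t: 14.35
tcp_pos: [0.5784, 0.2341, 0.1227]
eef_rot: [0.707, 0.707, -0.001, -0.001]
contact_force: [-2.6, 4.6, 0.3]
width: 0.143
grip_force: 40.0
```

Request:
send_rows(deltas=[{"twist": [0, 0, 0], "slide": [0, 0, 0.4], "hand": 0}, {"twist": [0, 0, 0], "slide": [0, 0, 0.7], "hand": 0}])

```text
t: 14.6
tcp_pos: [0.5785, 0.2341, 0.1225]
eef_rot: [0.707, 0.707, -0.001, -0.001]
contact_force: [-4.3, 4.5, 5.5]
width: 0.147
grip_force: 40.0
```

Request:
send_rows(deltas=[{"twist": [0, 0, 0], "slide": [0, 0, 0.3], "hand": 0}, {"twist": [0, 0, 0], "slide": [0, 0, 0.5], "hand": 0}])

```text
t: 14.85
tcp_pos: [0.5785, 0.2341, 0.1225]
eef_rot: [0.707, 0.707, -0.001, -0.001]
contact_force: [-5.9, 5.3, 8.3]
width: 0.147
grip_force: 40.0
```

Run:
```python
from h import *
plan([.5785,.234,.1225],0)
b=env.get_image("scene")["pixels"]
cv2.imwrite("pics/c5.png",cv2.resize(b[245:345,435:525],(540,600),interpolation=cv2.INTER_CUBIC)[:,:,::-1])
print(env.state()["wrist_torque"])
```

```text
t 14.85 tcp [0.5785 0.2341 0.1225] F [-5.9  5.3  8.3] slide [-0.1  0.  -0. ] twist [-0.0026 -0.0001  0.0001]
[ 0.91209771  1.20821503 -0.0145955 ]
```

View pics/c5.png

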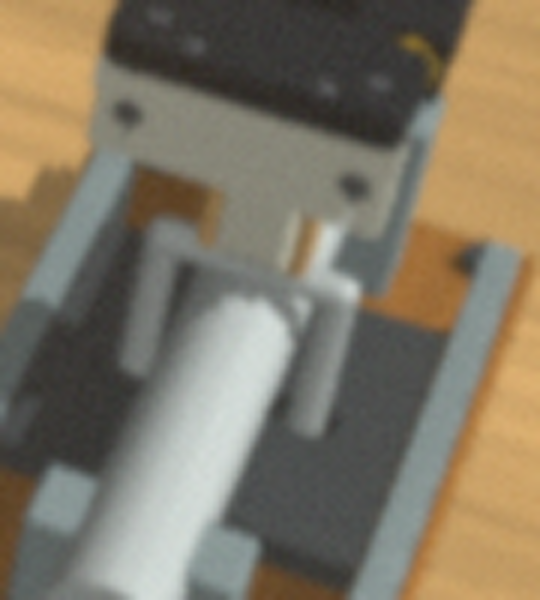

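Both legs are through the plate and the bar is at the post. I'll press a little more, ease the side load, then release.

Request:
send_rows(deltas=[{"twist": [0, 0, 0], "slide": [0.2, -0.4, 0.3], "hand": 0}, {"twist": [0, 0, 0], "slide": [0.2, -0.4, 0.6], "hand": 0}, {"twist": [0, 0, 0], "slide": [0.2, -0.4, 0.6], "hand": 0}])

```text
t: 15.28
tcp_pos: [0.5784, 0.2341, 0.1224]
eef_rot: [0.707, 0.707, -0.001, -0.001]
contact_force: [-5.2, 2.7, 9.6]
width: 0.147
grip_force: 40.0
```

Request:
send_rows(deltas=[{"twist": [0, 0, 0], "slide": [0, -0.4, 0.3], "hand": 0}, {"twist": [0, 0, 0], "slide": [0, -0.4, 0.3], "hand": 0}, {"twist": [0, 0, 0], "slide": [0, 0, -0.5], "hand": 0.25}, {"twist": [0, 0, 0], "slide": [0, 0, -0.5], "hand": 0.4}, {"twist": [0, 0, 0], "slide": [0, 0, -0.5], "hand": 0.5}, {"twist": [0, 0, 0], "slide": [0, 0, -0.5], "hand": 0.5}, {"twist": [0, 0, 0], "slide": [0, 0, -0.5], "hand": 0.5}])

```text
t: 16.15
tcp_pos: [0.5788, 0.234, 0.1218]
eef_rot: [0.707, 0.707, -0.0, -0.0]
contact_force: [-0.2, -0.8, 0.4]
width: 0.499
grip_force: 0.0
```

Request:
send_rows(deltas=[{"twist": [0, 0, 0], "slide": [0, 0, -5], "hand": 0.5}, {"twist": [0, 0, 0], "slide": [0, 0, -15], "hand": 0.5}, {"twist": [0, 0, 0], "slide": [0, 0, -35], "hand": 0.5}, {"twist": [0, 0, 0], "slide": [0, 0, -60], "hand": 0.5}, {"twist": [0, 0, 0], "slide": [0, 0, -90], "hand": 0.5}, {"twist": [0, 0, 0], "slide": [0, 0, -120], "hand": 0.5}, {"twist": [0, 0, 0], "slide": [0, 0, -130], "hand": 0.5}, {"twist": [0, 0, 0], "slide": [0, 0, -130], "hand": 0.5}])

```text
t: 17.15
tcp_pos: [0.5795, 0.2343, 0.2531]
eef_rot: [0.707, 0.707, 0.001, 0.0]
contact_force: [0.2, 0.5, -1.0]
width: 0.502
grip_force: 0.0
```

Run:
```python
from h import *
plan([.5785,.234,.1225],0)
b=env.get_image("scene")["pixels"]
cv2.imwrite("pics/c6.png",cv2.resize(b[245:345,435:525],(540,600),interpolation=cv2.INTER_CUBIC)[:,:,::-1])
for z in(.137,.095): print((proj("scene",[.5785,.234,z])-[435,245])*6)
for s in(1,-1): print((proj("scene",[.5785,.234+s*.024,.09])-[435,245])*6)
```

```text
t 17.15 tcp [0.5795 0.2343 0.2531] F [ 0.2  0.5 -1. ] slide [ -0.4  -1.1 130.6] twist [ 0.001  -0.0007  0.    ]
[284.97424064 134.04376638]
[255.23618231 251.51197617]
[340.02939177 294.79480889]
[165.1225368  235.86501811]
```

View pics/c6.png

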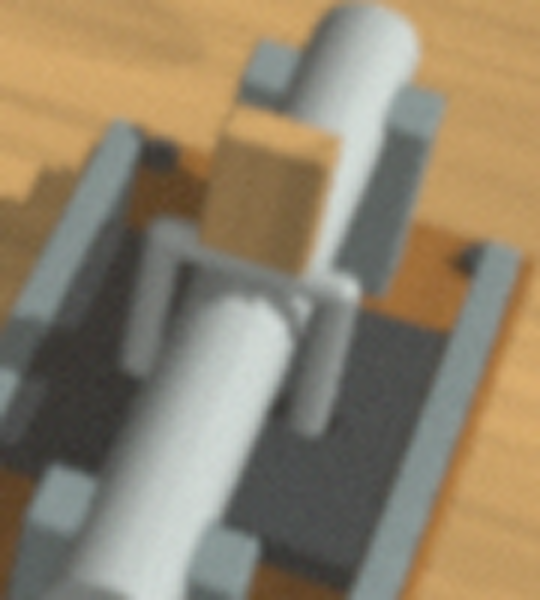

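The U-bolt stands upright with its bar on the post. The grip top is at (285,130) against (285,134) predicted for home, and the gripper is clear.

```bash
python3 -c "
from station import env
print(env.job_done())"
```

```text
the job is handed in; nothing more can be done
None
```

The U-bolt is out of its block, both legs are through the plate, and it stands upright with its crossbar on the post. I released it and handed the job in at about 17 s. The highest push I read was about 12 N, the bystanders were not approached, and the handover returned no verdict.

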